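# Level the shelf with its jack screw and keep the level pressed down

### The arm

A 6-joint arm with a two-finger parallel gripper is mounted at the origin on a cart in front of the work surface, level with it; the furniture and walls round the work are solid. World frame = base frame: x ahead of the robot, y to its left, z up, the work surface at z = 0. Lengths are in m, angles in degrees, forces in N, time in s.
With the tool pointing down it reaches from about 0.4 to 0.825 m from the base axis. Payload 7 kg.
Tool frame: the origin (TCP) lies at the very end of the fingers, on their centre line; the grasp point (between the pads) lies 19 mm behind it (ctrl.hold_point_z is the distance from the TCP to the grasp point, in m); z points along the fingers, y is the line along which they close (so a half turn about z gives the same grasp; the last joint's range is limited). The gripper opens to 88 mm and grips with 3 to 60 N. Pads are 19 mm wide; open, the fingers measure 130 mm over their backs; the gripper's body (78 mm by 193 mm) begins 47 mm behind the grasp point.
Start: joints at [88.47, 20.546, 0.682, 0, -70.136, -16.507], TCP at [0.209, 0.642, 0.227] pointing down, gripper open.
Joint ranges: [-176.03, 176.03], [-82.01, 121.73], [-58.28, 71.71], [-173.87, 95.51], [-174.79, -0.11], [-173.66, 173.66]. Speed limits (degrees/s): [136.94, 136.94, 172.46, 180, 180, 180].

### API

Orientations are given as [roll, pitch, yaw] about the fixed x, y, z axes, in that order (R = Rz(yaw) Ry(pitch) Rx(roll)).
In Python, from plant import sensors, viewer, workorder, ctrl gives the robot as it stands.
- The arm moves only by the shell command python3 -m pendant 'ROWS'. ROWS is JSON, a list of rows, each a list of 3 entries, a list of its own where there are three numbers: the opening, from -1 (shut) to 1 (fully open), so that 0 is half open, then the shift along the tool's x, y, z in m, then the turn, a rotation vector about the tool's x, y, z in degrees. A call has 1 to 10 rows; each row is the pose to reach, as a shift and turn from the pose commanded when the call began, along the tool's axes at that moment; what a row does not reach only later rows make up. A row lasts 1/12 s, in which the tool goes at most 41.7 mm and 7.16 degrees, less where a joint would pass 70% of its speed; a pose out of reach is approached as far as the arm can. A call with a gripper value outside its range is refused whole. The fingers move at their own pace and stop on an object; the grip force is fixed at half the most. Time passes only in rows, so rows that repeat a pose let the fingers close. It gives the time, the measured TCP pose, the force, the opening and the grip force at its end, in the units of the state.
- sensors.get_obs(): the state, without advancing time (a new reading comes with each control period).
- viewer.snapshot(name): name is "scene" or "top" or "wrist"; returns the picture (384x512x3 uint8, red, green, blue); there is no depth.
- viewer.camera_params(name): a dict with "fx", "fy", "cx", "cy" (pixels), "extrinsics" (4x4, takes a point from world to camera coordinates). Camera axes: x right, y up, looking along -z (the intrinsics and any distortion apply to the point x, -y, -z); pixel columns grow to the right and rows downward; lengths in m; the calibration is good to about 2 mm. A picture is of the moment at which its call begins: read the wrist's pose just before it. camera_params takes no time and is no camera call; for the wrist camera it gives the pose at the moment of the call.
- workorder.close_job(): hands the job in; it is judged then, once.
The state is a dict: "clock": time; "joint_pos": joint angles; "qvel": joint speeds; "tau": joint torques, N m; "tool_pos": TCP position; "orientation": TCP orientation; "force": force on the tool from outside, world axes, zero at the start; "moment": the same for the moment, N m; "opening": finger opening in m; "gripper_force": force on a finger pad.
Only numpy, scipy, OpenCV 4.12 (cv2) and the standard library are available. Lean on these libraries where they do the work, as an engineer would, in place of code of your own. Each camera call takes 0.05 s, during which the arm holds its last target. There are 200 camera calls.

### The job

Stand the spirit level upright along the middle of the little tilting shelf and let go of it; then turn the black knob of the levelling foot until the bubble sits centred, clear of both its lines. Finish by pressing the level firmly (about as hard as a one-kilogram weight) straight down onto the shelf from above, without touching the knob, and finish the job still pressing, bubble centred, so that I can lock the screw. Leave the other tools where they lie.

Things in the scene. Friction and masses are not known exactly. Their poses are not given: they have to be found in the camera images.
- level: spirit level, red with black ends, 26 x 230 x 46 mm (x, y, z), about 0.28 kg (0.21 to 0.36), standing upright on its narrow long edge on the table. Origin: centre of its underside; y along its length, z up. Its solid body reaches x = -8 to +12 mm, y = -112 to +112 mm, z = 0 to 44 mm: grip it across x, 20 mm wide.
- level_top (a point): centre of the level's top face, 44 mm over its underside, in the middle of its width; the vial (yellow window 52 mm long with two black lines 17 mm apart, standing about 3 mm proud, look only, not solid) is there. Pressing on the top face within 70 mm of here along the length is good. Axes as the level.
- bubble_mid (a point): middle of the white, 12 mm long bubble in the vial. It moves along the level's y axis only; centred between the lines it is at level_top, and it stops 18 mm to either side. It runs to the higher end, 0.3 m for each rad of slope of the level (0.01 rad gives 3 mm), and takes about 1 s to settle. Centred (within 2 mm) it is clear of both lines.
- shelf_top (a point): centre of the top face of the grey shelf board, 104 x 290 mm (x, y), about 79 mm over the table; y along the shelf, z out of its top. The board hinges at its +y end (pivot 140 mm from here, 17 mm below its top); the levelling foot lifts or lowers its -y end. At the start its -y end is too low by 0.019 to 0.046 rad (1.1 to 2.6 degrees).
- foot_knob (a point): middle of the height of the grip of the levelling foot's black round knob: 42 mm across, grip 24 mm high (12 mm above and below this point), top of the knob 15 mm above this point; upright axis (within 0.01 rad). It stands past the shelf's -y end, 190 mm from the shelf's centre, knob middle 122 mm (within 4 mm) over the table and the nut ear of the shelf at least 35 mm below it. It can be gripped at any yaw.
- foot (a joint): angle of the knob, rad, grows clockwise seen from above, range -4.6 to 4.6; starts at -3.8 to -2.6. Turning it clockwise lifts the shelf's -y end by 0.0102 rad per rad of knob; the angle at which the shelf is level differs each time (-0.7 to 0.7), so go by the bubble; 1.9 to 4.5 rad of turning is needed. It turns with 0.12 N m of friction and stays where it is left, also when the shelf is pressed.
- tape_measure: yellow tape measure, 33 x 88 x 64 mm, a bystander; origin at the centre of its underside
- screwdriver: red screwdriver, 32 x 233 x 26 mm, a bystander; origin at the centre of its underside
- pliers: blue-handled pliers, 66 x 191 x 16 mm, a bystander; origin at the centre of its underside
- hex_nut: rusty hexagon nut, 35 x 30 x 16 mm, a bystander; origin at the centre of its underside

How it is judged:
By the outcome, as a careful person would: the job done as asked, in the order asked, and still so for the second after the job is handed in, while the arm keeps its last pose, push and grip.
It also fails if it takes over 72 s, if anything falls off the work surface, if the arm or the gripper's body presses on something with over 40 N, if the wrist force passes 120 N, or if a joint passes its speed limit or range.

## Working session

There is one attempt and no reset: what is moved stays moved. The work goes in short steps, Python scripts to look and compute and a shell command to move; the robot and the scene stay as the last step left them, time stands still between calls to the robot, and variables do not carry over. Pictures are saved under pics/ and viewed, at most 10 in all, crops included, and the job is handed in when it is done.

```bash
mkdir -p pics; ls
cat > h.py <<'E'
import numpy as np, cv2
from plant import sensors, viewer, workorder, ctrl
from scipy.spatial.transform import Rotation as R
def snap(cam,name,crop=None,scale=1):
    P=viewer.camera_params(cam); im=viewer.snapshot(cam)[:,:,::-1]
    np.savez('pics/'+name+'.npz',im=im,E=P['extrinsics'],K=[P['fx'],P['fy'],P['cx'],P['cy']])
    cv2.imwrite('pics/'+name+'.png',im); return im,P
def ray(P,u,v):
    E=np.array(P['extrinsics']); Rm=E[:3,:3]; o=-Rm.T@E[:3,3]
    d=Rm.T@np.array([(u-P['cx'])/P['fx'],-(v-P['cy'])/P['fy'],-1.]); return o,d
def atz(P,u,v,z):
    o,d=ray(P,u,v); return o+d*(z-o[2])/d[2]
def proj(P,p):
    E=np.array(P['extrinsics']); c=E[:3,:3]@np.array(p)+E[:3,3]
    return np.array([P['cx']+P['fx']*c[0]/-c[2],P['cy']-P['fy']*c[1]/-c[2]])
def tri(obs):
    A=np.zeros((3,3));b=np.zeros(3);L=[]
    for P,u,v in obs:
        o,d=ray(P,u,v);d=d/np.linalg.norm(d);M=np.eye(3)-np.outer(d,d);A+=M;b+=M@o;L.append((o,d))
    x=np.linalg.solve(A,b);return x,[np.linalg.norm(np.cross(x-o,d)) for o,d in L]
def pose():
    s=sensors.get_obs(); return s, np.array(s['tool_pos']), R.from_euler('xyz',s['orientation'],degrees=True)
def shift(p,yaw=None):
    "tool-frame shift & rotvec from current to world p, pointing down with tool yaw"
    s,t,r=pose(); sh=r.inv().apply(np.array(p)-t)
    out=[sh.round(4)]
    if yaw is not None: out.append((r.inv()*R.from_euler('xyz',[180,0,yaw],degrees=True)).as_rotvec(degrees=True).round(2))
    return out
E
python3 - <<'E'
from h import *
s=sensors.get_obs(); print(s)
a,P=snap('scene','s0');b,Q=snap('top','t0');snap('wrist','w0')
print(P,Q,viewer.camera_params('wrist'),ctrl.hold_point_z,[x for x in dir(ctrl) if x[0]!='_'])
E
```

```text
pics
{'clock': 0.0, 'joint_pos': array([ 8.84680153e+01,  2.05933946e+01,  6.35281876e-01, -2.15926854e-02,
       -7.01335169e+01, -1.65054108e+01]), 'qvel': array([ 0.00183601,  0.06776411,  0.00864737, -0.00649036, -0.00489482,
       -0.02621043]), 'tau': array([ 1.23243894e-04, -5.82721746e+01,  2.93056011e+01,  6.99725524e+00,
        6.95747993e-03, -1.54233867e-04]), 'tool_pos': array([0.20888784, 0.64137571, 0.22560737]), 'orientation': array([ 1.79906379e+02, -6.57333588e-03, -1.80447442e+01]), 'force': array([0.17331079, 0.54288698, 0.64492974]), 'moment': array([-0.02140286, -0.04932608, -0.01806727]), 'gripper_force': 0.0, 'opening': 0.08774022074179903}
{'fx': 362.64162502994276, 'fy': 362.64162502994276, 'cx': 255.62897157808217, 'cy': 191.7696498488551, 'extrinsics': array([[ 0.84888122, -0.52857335,  0.00330093, -0.39170292],
       [ 0.23129298,  0.37705401,  0.8968466 , -0.20850926],
       [-0.47529384, -0.76055275,  0.44232938, -0.72424419],
       [ 0.        ,  0.        ,  0.        ,  1.        ]])} {'fx': 459.92164961448356, 'fy': 459.92164961448356, 'cx': 253.31387689424375, 'cy': 199.3612805643582, 'extrinsics': array([[-1.19356676e-02, -9.99925072e-01, -2.71853613e-03,
         4.99316040e-02],
       [ 9.85630675e-01, -1.22230728e-02,  1.68471864e-01,
        -5.13359717e-01],
       [-1.68492470e-01, -6.68648425e-04,  9.85702714e-01,
        -1.37699247e+00],
       [ 0.00000000e+00,  0.00000000e+00,  0.00000000e+00,
         1.00000000e+00]])} {'fx': 274.2359408957788, 'fy': 274.2359408957788, 'cx': 258.388685790649, 'cy': 194.11605928006358, 'extrinsics': array([[-0.30957615, -0.95087358,  0.00142753,  0.67372891],
       [ 0.91286295, -0.29762059, -0.27946953,  0.03533182],
       [ 0.26616505, -0.08521396,  0.9601535 , -0.39122066],
       [ 0.        ,  0.        ,  0.        ,  1.        ]])} 0.0188 ['PlanningError', 'hold_point_z']
```

```bash
python3 -c "
import cv2,numpy as np
a=cv2.imread('pics/s0.png');b=cv2.imread('pics/t0.png')
cv2.imwrite('pics/t0x.png',cv2.resize(b,(800,600),interpolation=cv2.INTER_CUBIC));cv2.imwrite('pics/s0x.png',cv2.resize(a,(800,600),interpolation=cv2.INTER_CUBIC))"
```

```text
(no output)
```

View pics/t0x.png

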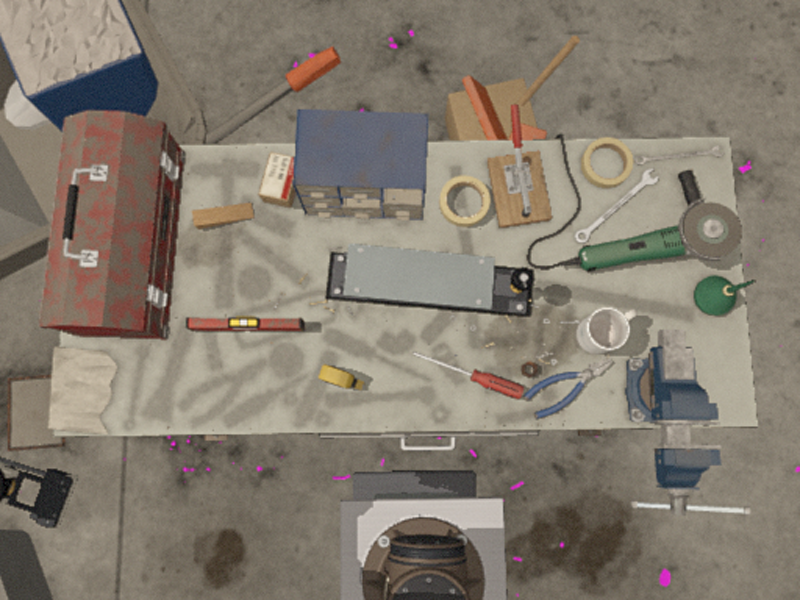

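View pics/s0x.png

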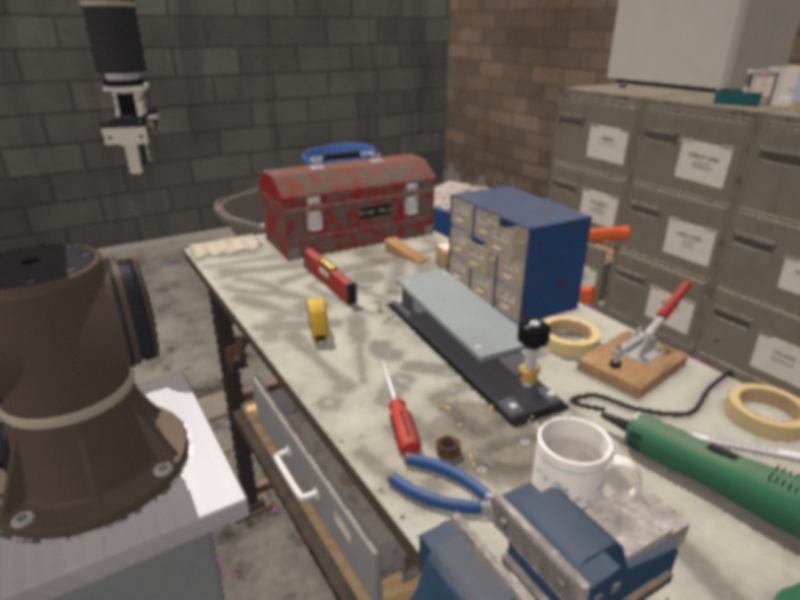

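The top view shows the level at about (157,207) in original pixels, the shelf with corners (221,157), (317,165), (314,196) and (218,190), and the knob at (333,178). In the scene view the level is at about (211,170) and the knob at (342,213). Next I'll enlarge these areas.

```bash
python3 -c "
import cv2,numpy as np
a=cv2.imread('pics/s0.png');b=cv2.imread('pics/t0.png')
def c(im,x,y,w,h):
    t=cv2.resize(im[y:y+h,x:x+w],(400,300),interpolation=cv2.INTER_CUBIC)
    s=400/w
    for k in range(0,w,20): cv2.putText(t,str(x+k),(int(k*s),8),0,.3,(255,0,255));cv2.line(t,(int(k*s),8),(int(k*s),14),(255,0,255))
    for k in range(0,h,15): cv2.putText(t,str(y+k),(0,int(k*s)+4),0,.3,(255,0,255));
    return t
cv2.imwrite('pics/c0.png',np.vstack([np.hstack([c(b,110,175,100,75),c(b,205,130,140,105)]),np.hstack([c(a,180,145,80,60),c(a,240,160,140,105)])]))"
```

```text
(no output)
```

View pics/c0.png

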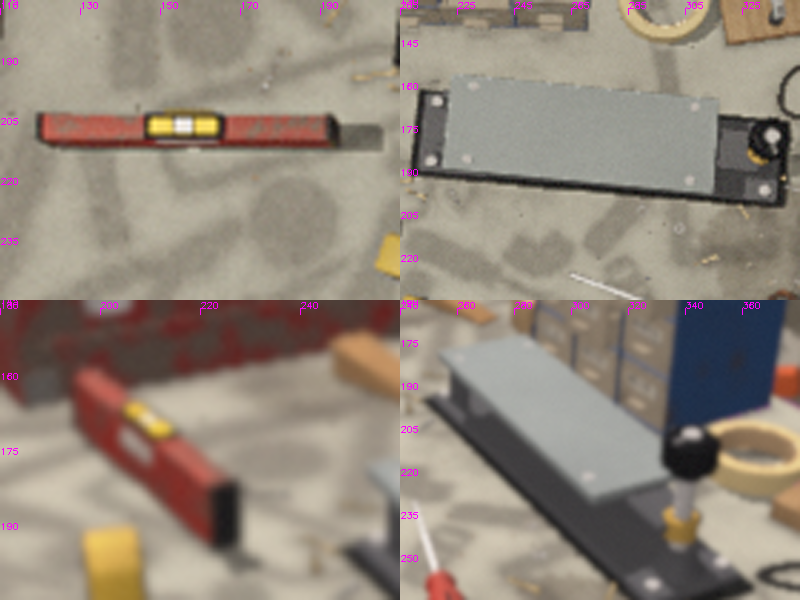

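Run:
```python
from h import *
T=viewer.camera_params('top');S=viewer.camera_params('scene')
def p(n,t,s): x,e=tri([(T,*t),(S,*s)]); print(n,x.round(4),np.round(e,4)); return x
p('vial',(156,206.2),(209.8,168.8))
A=p('nearL',(220.4,190.2),(254,178.2));B=p('farL',(223.2,156.2),(282,173));C=p('farR',(316.3,164.3),(335.2,219.5));D=p('nearR',(314.9,197.5),(307.2,231))
p('knob',(332.5,179),(341.5,213.2))
print('knob top',atz(T,333.8,177.2,.137))
c=np.mean([A,B,C,D],0);print(c)
q=[atz(T,*x,z) for x,z in [((223.2,156.2),.082),((220.4,190.2),.082),((316.3,164.3),.074),((314.9,197.5),.074)]]
print(np.round(q,4),np.mean(q,0)); d=(q[0]+q[1]-q[2]-q[3])/2;print(d, np.degrees(np.arctan2(d[1],d[0])))
l=atz(T,120,204.8,.044);r=atz(T,193.3,207,.044);print(l,r,np.degrees(np.arctan2(*(l-r)[1::-1])),(l+r)/2,atz(T,156,206.2,.046))
```

```text
vial [0.4962 0.3436 0.0449] [0.0001 0.0001]
nearL [0.5402 0.1415 0.0772] [0.003 0.003]
farL [0.6425 0.1357 0.0737] [0.0022 0.0022]
farR [ 0.609  -0.1454  0.0642] [0.0104 0.0104]
nearR [ 0.5131 -0.1435  0.0604] [0.0016 0.0016]
knob [ 0.561  -0.1918  0.1158] [0.0017 0.0017]
knob top [ 0.56038376 -0.19098591  0.137     ]
[ 0.57620675 -0.00291374  0.06885202]
[[ 0.6422  0.134   0.082 ]
 [ 0.5366  0.1426  0.082 ]
 [ 0.6152 -0.1504  0.074 ]
 [ 0.5121 -0.1426  0.074 ]] [ 0.57654227 -0.0040967   0.078     ]
[0.02574807 0.28475633 0.008     ] 84.8332846304276
[0.50194718 0.4550245  0.044     ] [0.49228769 0.22881731 0.044     ] 87.55484337644918 [0.49711744 0.34192091 0.044     ] [0.49588648 0.34340208 0.046     ]
```

Run:
```python
from h import *
print(shift([.496,.343,.19],-92.5), shift([.496,.343,.19],87.5))
P=viewer.camera_params('wrist');E=P['extrinsics'];s,t,r=pose();print('cam in tool',r.inv().apply(-E[:3,:3].T@E[:3,3]-t), r.inv().apply(-E[2,:3]))
```

```text
[array([0.3654, 0.1948, 0.0362]), array([ 6.000e-02, -6.000e-02,  7.446e+01])] [array([0.3654, 0.1948, 0.0362]), array([ 6.0000e-02,  6.0000e-02, -1.0554e+02])]
cam in tool [ 0.07535235  0.00054349 -0.15869908] [-2.79643476e-01  1.41379368e-04  9.60103904e-01]
```

```bash
python3 -m pendant '[[1,[0.037,0.019,0.004],[0,0,7]],[1,[0.073,0.039,0.007],[0,0,14]],[1,[0.11,0.058,0.011],[0,0,21]],[1,[0.146,0.078,0.014],[0,0,28]],[1,[0.183,0.097,0.018],[0,0,35]],[1,[0.219,0.117,0.022],[0,0,42]],[1,[0.256,0.136,0.025],[0,0,49]],[1,[0.292,0.156,0.029],[0,0,56]],[1,[0.329,0.175,0.033],[0,0,63]],[1,[0.365,0.195,0.036],[0,0,70]]]'
python3 - <<'E'
from h import *
print(shift([.496,.343,.19],-92.5)); print(pose()[0]['joint_pos'].round(1))
E
```

```text
clock: 0.98
tool_pos: [0.4966, 0.3417, 0.1902]
orientation: [180.0, -0.0, -88.4]
force: [0.0, 1.0, 0.4]
opening: 0.0876
gripper_force: 0.0
[array([-0.0014,  0.0006,  0.0002]), array([ 0.01, -0.01,  4.13])]
[ 53.1  15.3 -11.8  -0.  -63.  -51.4]
```

```bash
python3 -m pendant '[[1,[-0.001,0.001,0],[0,0,4]],[1,[-0.001,0.001,0],[0,0,4]],[1,[-0.001,0.001,0],[0,0,4]]]'
python3 - <<'E'
from h import *
im,P=snap('wrist','w1');print(pose()[1:2],P['extrinsics'])
cv2.imwrite('pics/w1x.png',cv2.resize(im,(800,600),interpolation=cv2.INTER_CUBIC))
for x in [(.496,.343,.044),(.5019,.455,.044),(.4923,.2288,.044)]: print(proj(P,x)*1.5625)
E
```

```text
clock: 1.23
tool_pos: [0.4948, 0.3439, 0.1903]
orientation: [180.0, -0.0, -92.0]
force: [-0.1, 0.1, 0.3]
opening: 0.0875
gripper_force: 0.0
(array([0.4944511 , 0.34456795, 0.19049817]),) [[-9.99413304e-01  3.42427540e-02  6.93609236e-04  4.82364607e-01]
 [-3.30765685e-02 -9.59725860e-01 -2.78984254e-01  3.70917059e-01]
 [-8.88751445e-03 -2.78843517e-01  9.60295426e-01 -2.56057440e-01]
 [ 0.00000000e+00  0.00000000e+00  0.00000000e+00  1.00000000e+00]]
[401.59077034 285.49002333]
[399.22568919 420.79627664]
[401.02546775 116.74148987]
```

View pics/w1x.png

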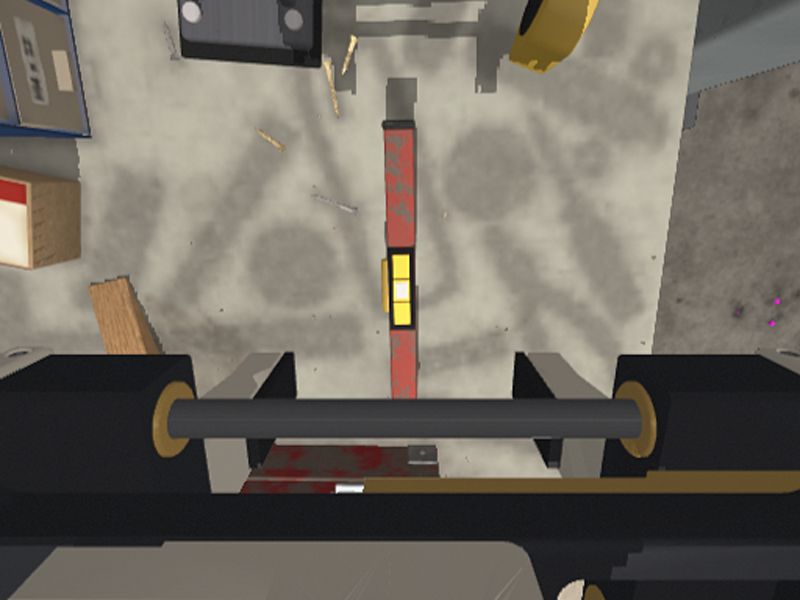

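The vial centre is at (401,288) in the enlarged wrist view, within 3 px of the prediction. The level's top face runs from (399,128) to (404,400).

Run:
```python
from h import *
P=viewer.camera_params('wrist')
k=1/1.5625
a,b,v=[atz(P,u*k,w*k,z) for u,w,z in [(399,128,.044),(404,395,.044),(401,288,.046)]]
print(a,b,v,np.degrees(np.arctan2(b[1]-a[1],b[0]-a[0])))
T=viewer.camera_params('top');print(tri([(P,401*k,288*k),(T,156,206.2)]))
print(shift([v[0],v[1],.022],-92.6),pose()[1])
```

```text
[0.49370854 0.23633319 0.044     ] [0.49678286 0.43287861 0.044     ] [0.49612074 0.34512087 0.046     ] 89.10386567246091
(array([0.4958955 , 0.34392602, 0.04742019]), [np.float64(0.0008362254588214586), np.float64(0.0008362254588213983)])
[array([-0.0006, -0.0017,  0.1685]), array([0.01, 0.  , 0.72])] [0.4944511  0.34456795 0.19049817]
```

```bash
python3 -m pendant '[[1,[-0.001,-0.0015,0.03],[0,0,0]],[1,[-0.001,-0.0015,0.06],[0,0,0]],[1,[-0.001,-0.0015,0.09],[0,0,0]],[1,[-0.001,-0.0015,0.12],[0,0,0]],[1,[-0.001,-0.0015,0.15],[0,0,0]],[1,[-0.001,-0.0015,0.17],[0,0,0]],[1,[-0.001,-0.0015,0.18],[0,0,0]],[1,[-0.001,-0.0015,0.18],[0,0,0]],[1,[-0.001,-0.0015,0.18],[0,0,0]]]'
python3 -m pendant '[[-1,[0,0,0],[0,0,0]],[-1,[0,0,0],[0,0,0]],[-1,[0,0,0],[0,0,0]],[-1,[0,0,0],[0,0,0]],[-1,[0,0,0],[0,0,0]],[-1,[0,0,0],[0,0,0]],[-1,[0,0,0],[0,0,0]],[-1,[0,0,0],[0,0,0]]]'
```

```text
clock: 2.03
tool_pos: [0.496, 0.3463, 0.011]
orientation: [-180.0, -0.0, -91.9]
force: [0.5, 0.0, -0.9]
opening: 0.0878
gripper_force: 0.0
clock: 2.7
tool_pos: [0.4962, 0.3452, 0.0106]
orientation: [-180.0, 0.0, -92.0]
force: [0.9, 0.3, 0.1]
opening: 0.0398
gripper_force: 0.0
```

```bash
python3 -m pendant '[[-1,[0,0,0],[0,0,0]],[-1,[0,0,0],[0,0,0]],[-1,[0,0,0],[0,0,0]],[-1,[0,0,0],[0,0,0]],[-1,[0,0,0],[0,0,0]],[-1,[0,0,0],[0,0,0]],[-1,[0,0,0],[0,0,0]]]'
python3 -m pendant '[[-1,[0,0,-0.02],[0,0,0]],[-1,[0,0,-0.05],[0,0,0]],[-1,[0,0,-0.08],[0,0,0]],[-1,[0,0,-0.11],[0,0,0]],[-1,[0,0,-0.14],[0,0,0]],[-1,[0,0,-0.16],[0,0,0]],[-1,[0,0,-0.16],[0,0,0]]]'
python3 - <<'E'
from h import *
print(shift([.5765,-.004,.17],-95))
E
```

```text
clock: 3.28
tool_pos: [0.4962, 0.3453, 0.0105]
orientation: [-180.0, 0.0, -92.0]
force: [0.6, -0.5, -1.0]
opening: 0.0204
gripper_force: 29.9
clock: 3.87
tool_pos: [0.4978, 0.3468, 0.1756]
orientation: [-179.7, 0.3, -92.0]
force: [1.1, 0.0, -1.0]
opening: 0.0198
gripper_force: 29.9
[array([ 0.3479, -0.0909,  0.0042]), array([-0.27,  0.31,  3.  ])]
```

```bash
python3 - <<'E'
from h import *
T=viewer.camera_params('top');k=1/1.5625
for uv in [(303,213),(423,220),(440,182),(490,225)]: print(atz(T,uv[0]*k,uv[1]*k,0).round(3))
for uv in [(297,175),(428,188),(300,112)]: print('top',[atz(T,uv[0]*k,uv[1]*k,z).round(3) for z in (.15,.2)])
S=viewer.camera_params('scene')
print(tri([(T,425*k,188*k),(S,520*k,237*k)]),tri([(T,425*k,188*k),(S,517*k,235*k)]))
E
grep -n "" /dev/null; ls plant* 2>/dev/null | head
```

```text
[0.732 0.235 0.   ]
[ 0.714 -0.015  0.   ]
[ 0.796 -0.053  0.   ]
[ 0.702 -0.154  0.   ]
top [array([0.76 , 0.227, 0.15 ]), array([0.741, 0.22 , 0.2  ])]
top [array([ 0.731, -0.02 ,  0.15 ]), array([ 0.713, -0.017,  0.2  ])]
top [array([0.886, 0.223, 0.15 ]), array([0.863, 0.216, 0.2  ])]
(array([ 0.71372125, -0.00709209,  0.17484885]), [np.float64(0.009788435784015398), np.float64(0.009788435784015262)]) (array([ 0.71033467, -0.0056604 ,  0.17925791]), [np.float64(0.01189794315638881), np.float64(0.01189794315638896)])
```

```bash
python3 -m pendant '[[-1,[0.02,-0.005,0],[0,0,0.3]],[-1,[0.055,-0.015,0],[0,0,0.6]],[-1,[0.095,-0.025,0],[0,0,1]],[-1,[0.135,-0.036,0],[0,0,1.4]],[-1,[0.175,-0.047,0],[0,0,1.8]],[-1,[0.215,-0.058,0],[0,0,2.2]],[-1,[0.255,-0.068,0],[0,0,2.6]],[-1,[0.293,-0.078,0],[0,0,3]],[-1,[0.325,-0.086,0],[0,0,3]],[-1,[0.348,-0.091,0],[0,0,3]]]'
python3 -m pendant '[[-1,[0,0,0],[0,0,0]],[-1,[0,0,0],[0,0,0]],[-1,[0,0,0],[0,0,0]],[-1,[0,0,0],[0,0,0]]]'
python3 - <<'E'
from h import *
im,P=snap('wrist','w2');print(pose()[1:2])
cv2.imwrite('pics/w2x.png',cv2.resize(im,(800,600),interpolation=cv2.INTER_CUBIC))
k=1.5625
for x in [(.5121,-.1426,.074),(.6152,-.1504,.074),(.5604,-.191,.137)]: print(proj(P,x)*k)
E
```

```text
clock: 4.7
tool_pos: [0.574, -0.0086, 0.1693]
orientation: [179.9, -0.0, -95.1]
force: [0.2, 0.5, -2.4]
opening: 0.0198
gripper_force: 29.9
clock: 5.03
tool_pos: [0.5743, -0.0051, 0.17]
orientation: [179.9, -0.0, -95.0]
force: [0.2, 0.4, -2.0]
opening: 0.0202
gripper_force: 29.9
(array([ 0.57445215, -0.00488899,  0.17019396]),)
[497.84870822  47.52788341]
[301.98518179  50.03523672]
[ 396.47726657 -143.01631838]
```

View pics/w2x.png

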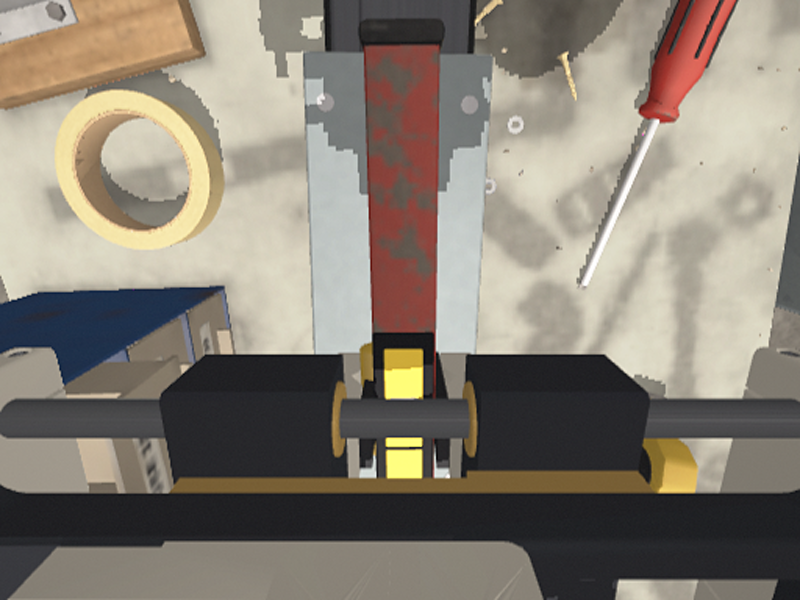

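The shelf's end corners are at (303,53) and (492,56), and its edges at row 350 are at 313 and 476. The level's centre line runs from (402,45) to (404,330).

Run:
```python
from h import *
P=viewer.camera_params('wrist');k=1/1.5625
Z=lambda u,v,z: atz(P,u*k,v*k,z)
for z0 in (.074,.078):
  e=(Z(303,53,z0)+Z(492,56,z0))/2; m=(Z(313,350,z0+.005)+Z(476,350,z0+.005))/2
  print(e,m,np.degrees(np.arctan2(*(m-e)[1::-1])),np.linalg.norm(Z(303,53,z0)-Z(492,56,z0)))
  d=(m-e)[:2]/np.linalg.norm((m-e)[:2]);print('centre',e[:2]+d*.145)
a,b=Z(402,45,.204),Z(404,330,.204);print(a,b,np.degrees(np.arctan2(*(b-a)[1::-1])))
b=Z(404,401,.206)
print('vial upper part',b)
```

```text
[ 0.56530688 -0.14376605  0.074     ] [0.58224206 0.0217565  0.079     ] 84.15819873169664 0.10017047213487348
centre [5.80065285e-01 4.80924003e-04]
[ 0.56534588 -0.14277359  0.078     ] [0.58201075 0.02011922 0.083     ] 84.15863437613693 0.09859845590350932
centre [0.58010318 0.00147349]
[ 0.5652442  -0.11359039  0.204     ] [ 0.57147745 -0.03577377  0.204     ] 85.4202848360214
vial upper part [ 0.57350047 -0.01249383  0.206     ]
```

```bash
python3 -m pendant '[[-1,[-0.003,-0.003,0.02],[0,-1,0.4]],[-1,[-0.003,-0.003,0.04],[0,-1.9,0.4]],[-1,[-0.003,-0.003,0.06],[0,-1.9,0.4]],[-1,[-0.003,-0.003,0.072],[0,-1.9,0.4]],[-1,[-0.003,-0.003,0.074],[0,-1.9,0.4]],[-1,[-0.003,-0.003,0.074],[0,-1.9,0.4]],[-1,[-0.003,-0.003,0.074],[0,-1.9,0.4]]]'
python3 -m pendant '[[-1,[0,0,0.001],[0,0,0]],[-1,[0,0,0.002],[0,0,0]],[-1,[0,0,0.003],[0,0,0]],[-1,[0,0,0.003],[0,0,0]]]'
python3 -m pendant '[[-1,[0,0,0.001],[0,0,0]],[-1,[0,0,0.002],[0,0,0]],[-1,[0,0,0.002],[0,0,0]]]'
```

```text
clock: 5.67
tool_pos: [0.5786, -0.0023, 0.0973]
orientation: [-180.0, 1.9, -95.4]
force: [0.0, 0.4, -2.4]
opening: 0.0197
gripper_force: 29.9
clock: 6.0
tool_pos: [0.5781, -0.0028, 0.0938]
orientation: [-180.0, 1.9, -95.4]
force: [-0.0, -0.5, -2.5]
opening: 0.0198
gripper_force: 29.9
clock: 6.25
tool_pos: [0.5779, -0.0029, 0.0914]
orientation: [180.0, 1.9, -95.4]
force: [-0.1, 0.8, -2.4]
opening: 0.02
gripper_force: 29.9
```

```bash
python3 -m pendant '[[-1,[0,0,0.001],[0,0,0]],[-1,[0,0,0.0015],[0,0,0]],[-1,[0,0,0.0015],[0,0,0]]]'
python3 -m pendant '[[-1,[0,0,0.0005],[0,0,0]],[-1,[0,0,0.001],[0,0,0]],[-1,[0,0,0.001],[0,0,0]]]'
```

```text
clock: 6.5
tool_pos: [0.5779, -0.0028, 0.0899]
orientation: [180.0, 1.9, -95.4]
force: [-0.2, -0.2, -2.8]
opening: 0.0196
gripper_force: 29.9
clock: 6.75
tool_pos: [0.578, -0.0028, 0.089]
orientation: [180.0, 1.9, -95.4]
force: [-0.4, -0.2, -2.5]
opening: 0.0197
gripper_force: 29.9
```

```bash
python3 -m pendant '[[-1,[0,0,0.0005],[0,0,0]],[-1,[0,0,0.001],[0,0,0]],[-1,[0,0,0.001],[0,0,0]]]'
python3 -m pendant '[[-1,[0,0,0.0005],[0,0,0]],[-1,[0,0,0.001],[0,0,0]],[-1,[0,0,0.001],[0,0,0]]]'
```

```text
clock: 7.0
tool_pos: [0.578, -0.0027, 0.0879]
orientation: [180.0, 1.9, -95.4]
force: [0.0, -0.6, -2.7]
opening: 0.0196
gripper_force: 29.9
clock: 7.25
tool_pos: [0.578, -0.0027, 0.087]
orientation: [180.0, 1.9, -95.4]
force: [-0.3, -0.0, -2.7]
opening: 0.0199
gripper_force: 29.9
```

```bash
python3 -m pendant '[[-1,[0,0,0.0005],[0,0,0]],[-1,[0,0,0.001],[0,0,0]],[-1,[0,0,0.001],[0,0,0]]]'
python3 -m pendant '[[-1,[0,0,0.0005],[0,0,0]],[-1,[0,0,0.001],[0,0,0]],[-1,[0,0,0.001],[0,0,0]]]'
python3 - <<'E'
from h import *
im,P=snap('scene','s2');k=viewer.camera_params('scene')
print(pose()[1]); im=im[140:260,230:390]
cv2.imwrite('pics/s2x.png',cv2.resize(im,(800,600),interpolation=cv2.INTER_CUBIC))
E
```

```text
clock: 7.5
tool_pos: [0.578, -0.0027, 0.0859]
orientation: [180.0, 1.9, -95.4]
force: [-1.1, 0.7, -3.1]
opening: 0.0197
gripper_force: 29.9
clock: 7.75
tool_pos: [0.578, -0.0026, 0.085]
orientation: [180.0, 1.9, -95.4]
force: [1.3, -0.0, -2.7]
opening: 0.0199
gripper_force: 29.9
[ 0.57800709 -0.002629    0.08499358]
```

View pics/s2x.png

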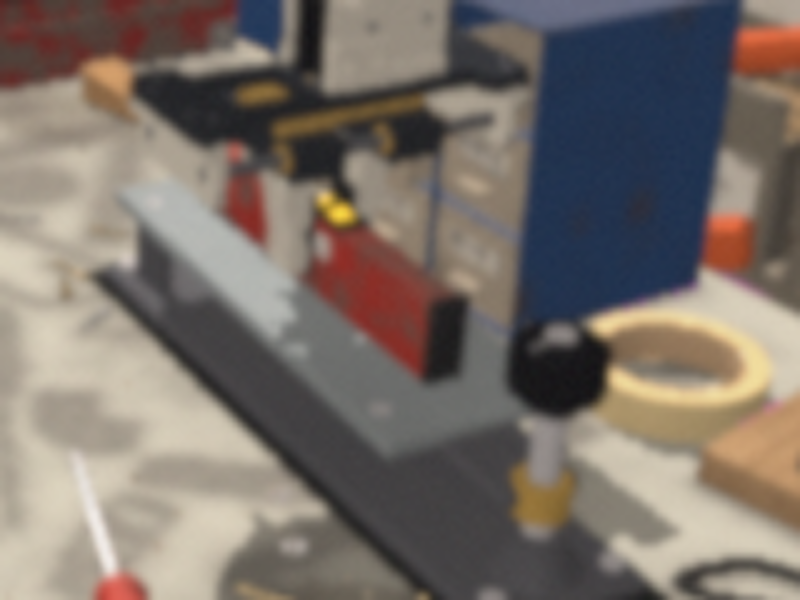

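The level now hangs just over the shelf with no clear gap, and the foot of its near end is at (440,378) in the crop. I'll keep lowering it.

```bash
python3 -m pendant '[[-1,[0,0,0.0005],[0,0,0]],[-1,[0,0,0.001],[0,0,0]],[-1,[0,0,0.001],[0,0,0]]]'
python3 -m pendant '[[-1,[0,0,0.0005],[0,0,0]],[-1,[0,0,0.001],[0,0,0]],[-1,[0,0,0.001],[0,0,0]]]'
```

```text
clock: 8.05
tool_pos: [0.5782, -0.0027, 0.0843]
orientation: [-180.0, 1.9, -95.4]
force: [-0.5, -0.3, 0.1]
opening: 0.02
gripper_force: 29.9
clock: 8.3
tool_pos: [0.5782, -0.0028, 0.0839]
orientation: [-180.0, 1.9, -95.4]
force: [-2.4, -2.5, 5.6]
opening: 0.02
gripper_force: 30.0
```

```bash
python3 -m pendant '[[-1,[0,0,-0.0007],[0,0,0]],[-1,[0,0,-0.0007],[0,0,0]],[0.2,[0,0,-0.0007],[0,0,0]],[0.2,[0,0,-0.0007],[0,0,0]],[0.2,[0,0,-0.0007],[0,0,0]],[0.2,[0,0,-0.0007],[0,0,0]],[0.2,[0,0,-0.0007],[0,0,0]],[0.2,[0,0,-0.0007],[0,0,0]]]'
python3 -m pendant '[[0.6,[0,0,-0.01],[0,0,0]],[0.6,[0,0,-0.03],[0,0,0]],[0.6,[0,0,-0.06],[0,0,0]],[0.6,[0,0,-0.1],[0,1.9,0]],[0.6,[0,0,-0.14],[0,1.9,0]],[0.6,[0,0,-0.17],[0,1.9,0]],[0.6,[0,0,-0.17],[0,1.9,0]],[0.6,[0,0,-0.17],[0,1.9,0]]]'
python3 - <<'E'
from h import *
im,P=snap('wrist','w3');print(pose()[1])
cv2.imwrite('pics/w3x.png',cv2.resize(im,(800,600),interpolation=cv2.INTER_CUBIC))
snap('top','t3')
E
```

```text
clock: 8.97
tool_pos: [0.5781, -0.0025, 0.0837]
orientation: [180.0, 1.9, -95.4]
force: [0.2, 0.5, 0.0]
opening: 0.0509
gripper_force: 0.0
clock: 9.63
tool_pos: [0.5785, -0.008, 0.257]
orientation: [-179.7, 0.1, -95.4]
force: [-0.7, 0.2, -0.3]
opening: 0.0702
gripper_force: 0.0
[ 0.5775294  -0.0080978   0.25493234]
```

View pics/w3x.png

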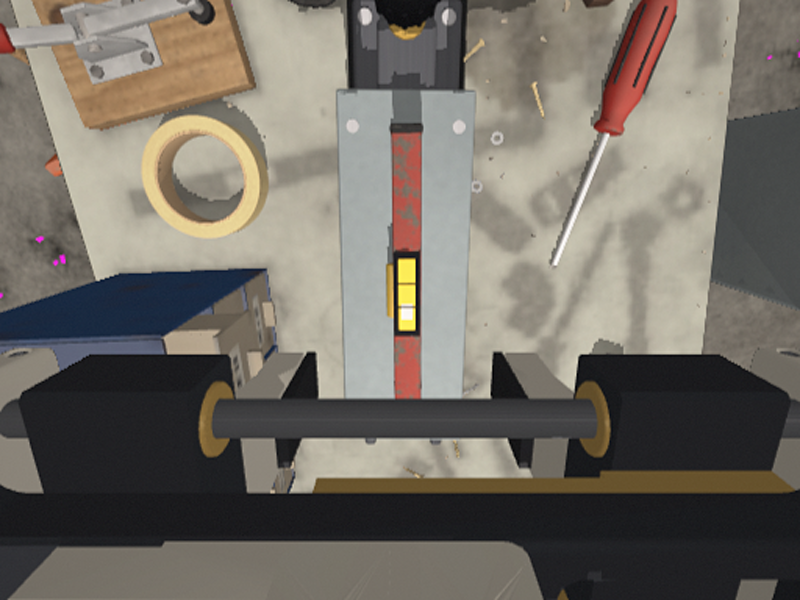

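The level stands along the middle of the shelf. Its vial is centred at (407,294) and the bubble is at (407,313), off toward the hinge end. Next is the knob.

Run:
```python
from h import *
print(pose()[0]['joint_pos'].round(1)); print(shift([.560,-.191,.20],-95))
P=viewer.camera_params('wrist');k=1/1.5625
for z in (.121,.123): print(atz(P,407*k,294*k,z),atz(P,407*k,313*k,z))
```

```text
[ 18.6  10.4  -9.6  -0.  -70.  -24. ]
[array([ 0.1836, -0.0004,  0.0536]), array([ 0.03,  0.02, -0.45])]
[ 0.57457272 -0.00598184  0.121     ] [0.5758722  0.00797521 0.121     ]
[ 0.57453929 -0.00651646  0.123     ] [0.57582984 0.00734477 0.123     ]
```

```bash
python3 -m pendant '[[1,[0.02,0,0],[0,0,-7]],[1,[0.045,0,0],[0,0,-14]],[1,[0.07,0,0],[0,0,-21]],[1,[0.095,0,0.01],[0,0,-28]],[1,[0.12,0,0.02],[0,0,-35]],[1,[0.145,0,0.03],[0,0,-42]],[1,[0.165,0,0.04],[0,0,-49]],[1,[0.184,0,0.05],[0,0,-56]],[1,[0.184,0,0.05],[0,0,-63]],[1,[0.184,0,0.05],[0,0,-70]]]'
python3 -m pendant '[[1,[0,0,0],[0,0,-7]],[1,[0,0,0],[0,0,-14]],[1,[0,0,0],[0,0,-21]],[1,[0,0,0],[0,0,-28]],[1,[0,0,0],[0,0,-35]],[1,[0,0,0],[0,0,-42]],[1,[0,0,0],[0,0,-49]],[1,[0,0,0],[0,0,-56]],[1,[0,0,0],[0,0,-63]],[1,[0,0,0],[0,0,-70]]]'
python3 -m pendant '[[1,[0,0,0],[0,0,0]],[1,[0,0,0],[0,0,0]]]'
python3 - <<'E'
from h import *
im,P=snap('wrist','w4');s,t,r=pose();print(t,s['orientation'],s['joint_pos'].round(1))
cv2.imwrite('pics/w4x.png',cv2.resize(im,(800,600),interpolation=cv2.INTER_CUBIC))
print(proj(P,(.560,-.191,.137))*1.5625)
im,Q=snap('top','t4')
c=(proj(Q,(.5746,-.006,.124))).astype(int);print(c)
E
```

```text
clock: 10.57
tool_pos: [0.5584, -0.1925, 0.2011]
orientation: [179.9, 0.3, -25.2]
force: [0.9, 0.5, 0.7]
opening: 0.0881
gripper_force: 0.0
clock: 11.4
tool_pos: [0.5592, -0.1913, 0.2021]
orientation: [-179.9, 0.1, 44.9]
force: [-0.2, 0.5, -0.5]
opening: 0.0874
gripper_force: 0.0
clock: 11.57
tool_pos: [0.5595, -0.1913, 0.2026]
orientation: [-179.9, 0.1, 44.3]
force: [-0.9, -0.7, 0.2]
opening: 0.0876
gripper_force: 0.0
[ 0.55963598 -0.19135208  0.20279095] [-1.79922409e+02  7.19672560e-02  4.43073651e+01] [  0.   13.8 -12.1  -0.  -64.2 134.3]
[403.87467248 318.84627171]
[269 174]
```

View pics/w4x.png

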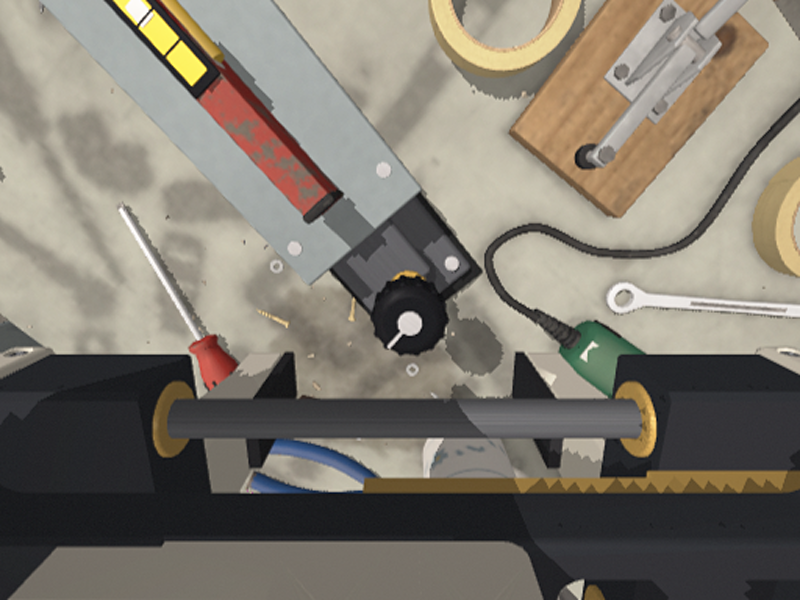

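The knob's cap centre is at (410,323), with its white marker pointing down-left. Part of the vial shows at the top of the picture, with the bubble at (138,10).

Run:
```python
from h import *
P=viewer.camera_params('wrist');T=viewer.camera_params('top');k=1/1.5625
print(tri([(P,410*k,323*k),(T,333.8,177.2)]),atz(P,410*k,323*k,.137))
p=atz(P,410*k,323*k,.137);print(shift([p[0],p[1],.104],44.3))
```

```text
(array([ 0.56072859, -0.19303734,  0.13730411]), [np.float64(0.0020981163641179165), np.float64(0.002098116364117889)]) [ 0.56087228 -0.19524974  0.137     ]
[array([-0.0019,  0.0037,  0.099 ]), array([-0.06,  0.05,  0.04])]
```

```bash
python3 -m pendant '[[1,[-0.001,0.0025,0],[0,0,0]],[1,[-0.001,0.0025,0.03],[0,0,0]],[1,[-0.001,0.0025,0.06],[0,0,0]],[1,[-0.001,0.0025,0.085],[0,0,0]],[1,[-0.001,0.0025,0.098],[0,0,0]],[1,[-0.001,0.0025,0.098],[0,0,0]],[-0.5,[-0.001,0.0025,0.098],[0,0,0]],[-0.5,[-0.001,0.0025,0.098],[0,0,0]],[-0.5,[-0.001,0.0025,0.098],[0,0,0]],[-0.5,[-0.001,0.0025,0.098],[0,0,0]]]'
python3 -m pendant '[[-0.5,[0,0,0],[0,0,0]],[-0.5,[0,0,0],[0,0,0]],[-0.5,[0,0,0],[0,0,0]],[-0.5,[0,0,0],[0,0,0]],[-0.5,[0,0,0],[0,0,0]],[-0.5,[0,0,0],[0,0,0]],[-0.5,[0,0,0],[0,0,0]]]'
```

```text
clock: 12.5
tool_pos: [0.562, -0.194, 0.1071]
orientation: [179.9, -0.1, 44.6]
force: [0.2, 0.8, 0.1]
opening: 0.0665
gripper_force: 0.0
clock: 13.08
tool_pos: [0.5612, -0.1938, 0.1059]
orientation: [180.0, -0.0, 44.6]
force: [-0.9, 3.0, 3.7]
opening: 0.0409
gripper_force: 30.0
```

```bash
for i in 1; do python3 -m pendant '[[-0.5,[0,0,0],[0,0,7]],[-0.5,[0,0,0],[0,0,14]],[-0.5,[0,0,0],[0,0,21]],[-0.5,[0,0,0],[0,0,28]],[-0.5,[0,0,0],[0,0,35]],[-0.5,[0,0,0],[0,0,42]],[-0.5,[0,0,0],[0,0,49]],[-0.5,[0,0,0],[0,0,56]],[-0.5,[0,0,0],[0,0,63]],[-0.5,[0,0,0],[0,0,70]]]'; done
python3 - <<'E'
from h import *
print(pose()[0]['moment']); snap('top','t5')
E
```

```text
clock: 13.92
tool_pos: [0.5613, -0.1947, 0.1059]
orientation: [179.9, -0.0, -25.8]
force: [-1.2, -3.9, 1.9]
opening: 0.041
gripper_force: 30.0
[-1.32426578  0.2133726   0.14739387]
```

```bash
python3 -m pendant '[[-0.5,[0,0,0],[0,0,7]],[-0.5,[0,0,0],[0,0,14]],[-0.5,[0,0,0],[0,0,21]],[-0.5,[0,0,0],[0,0,28]],[-0.5,[0,0,0],[0,0,35]],[-0.5,[0,0,0],[0,0,42]],[-0.5,[0,0,0],[0,0,49]],[-0.5,[0,0,0],[0,0,56]],[-0.5,[0,0,0],[0,0,63]],[-0.5,[0,0,0],[0,0,70]]]'
python3 -m pendant '[[-0.5,[0,0,0],[0,0,7]],[-0.5,[0,0,0],[0,0,14]],[-0.5,[0,0,0],[0,0,21]],[-0.5,[0,0,0],[0,0,28]],[-0.5,[0,0,0],[0,0,35]],[-0.5,[0,0,0],[0,0,42]],[-0.5,[0,0,0],[0,0,49]],[-0.5,[0,0,0],[0,0,56]],[-0.5,[0,0,0],[0,0,63]],[-0.5,[0,0,0],[0,0,70]]]'
python3 -m pendant '[[-0.5,[0,0,0],[0,0,0]],[-0.5,[0,0,0],[0,0,0]],[-0.5,[0,0,0],[0,0,0]],[-0.5,[0,0,0],[0,0,0]],[-0.5,[0,0,0],[0,0,0]],[-0.5,[0,0,0],[0,0,0]],[-0.5,[0,0,0],[0,0,0]],[-0.5,[0,0,0],[0,0,0]],[-0.5,[0,0,0],[0,0,0]],[-0.5,[0,0,0],[0,0,0]]]'
cat >> h.py <<'E'
def tile(n,c,w=40,h=30):
    im=np.load('pics/'+n+'.npz')['im'];x,y=c[0]-w//2,c[1]-h//2
    return cv2.resize(im[y:y+h,x:x+w],(400,300),interpolation=cv2.INTER_CUBIC)
E
python3 - <<'E'
from h import *
print(pose()[0]['moment'],pose()[0]['joint_pos']); snap('top','t6');
for n in ('t3','t6'):
    im=np.load('pics/%s.npz'%n)['im'].astype(int); T=viewer.camera_params('top')
    # yellow = low blue; vial & bubble profile along the level
    d=np.array([.0158-.0,.19])/np.linalg.norm([.0158,.19]); 
    ks=np.arange(-.034,.0345,.002); best=[]
    for t in ks:
        uv=proj(T,(.5746+d[0]*t,-.006+d[1]*t,.124)).astype(np.float32)
        patch=cv2.getRectSubPix(im.astype(np.uint8),(1,3),(float(uv[0]),float(uv[1])))
        best.append(patch.reshape(-1,3).mean(0).round())
    print(n); print('t',(ks*1000).round().astype(int).tolist()); print('B',[int(b[0]) for b in best]);print('R',[int(b[2]) for b in best])
cv2.imwrite('pics/v6.png',np.hstack([tile('t3',(269,174)),tile('t6',(269,174))]))
E
```

```text
clock: 14.8
tool_pos: [0.5605, -0.1951, 0.1059]
orientation: [179.9, -0.1, -95.6]
force: [-2.8, -6.1, 3.5]
opening: 0.0412
gripper_force: 30.0
clock: 15.63
tool_pos: [0.5597, -0.1944, 0.1059]
orientation: [180.0, -0.2, -165.6]
force: [-4.9, -1.9, 6.8]
opening: 0.041
gripper_force: 30.0
clock: 16.47
tool_pos: [0.5598, -0.1944, 0.1059]
orientation: [180.0, -0.1, -165.3]
force: [-4.2, -3.2, 6.1]
opening: 0.0406
gripper_force: 30.0
[-0.41348471  1.74668065 -0.09378729] [-2.53582792e-01  1.89218337e+01 -1.88634710e+01  3.10541634e-02
 -5.23541024e+01 -7.50498296e+01]
t3
t [-34, -32, -30, -28, -26, -24, -22, -20, -18, -16, -14, -12, -10, -8, -6, -4, -2, 0, 2, 4, 6, 8, 10, 12, 14, 16, 18, 20, 22, 24, 26, 28, 30, 32, 34]
B [47, 49, 52, 49, 48, 49, 48, 47, 47, 47, 47, 49, 49, 49, 49, 48, 47, 46, 48, 48, 48, 50, 49, 48, 48, 47, 47, 47, 46, 47, 55, 56, 60, 66, 66]
R [46, 55, 76, 68, 57, 51, 46, 44, 45, 45, 47, 50, 48, 47, 48, 48, 46, 44, 46, 46, 46, 48, 48, 47, 47, 47, 47, 46, 44, 46, 54, 55, 58, 64, 61]
t6
t [-34, -32, -30, -28, -26, -24, -22, -20, -18, -16, -14, -12, -10, -8, -6, -4, -2, 0, 2, 4, 6, 8, 10, 12, 14, 16, 18, 20, 22, 24, 26, 28, 30, 32, 34]
B [73, 73, 73, 73, 73, 73, 74, 73, 74, 75, 74, 73, 74, 75, 77, 75, 76, 77, 77, 76, 74, 74, 75, 76, 77, 78, 78, 76, 76, 76, 79, 79, 80, 81, 80]
R [101, 102, 103, 102, 102, 102, 103, 104, 104, 104, 104, 104, 103, 104, 106, 105, 106, 107, 107, 106, 104, 105, 106, 107, 107, 109, 110, 109, 110, 110, 111, 113, 114, 114, 113]
```

View pics/v6.png

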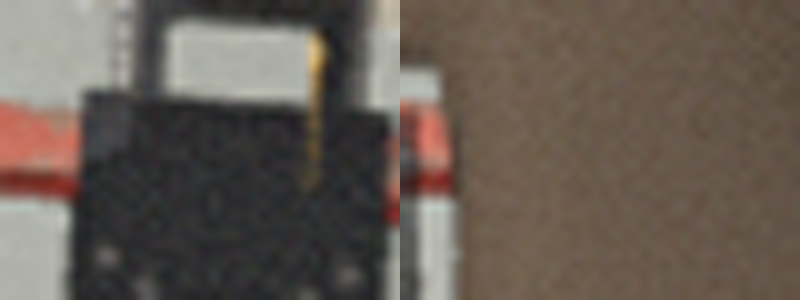

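The arm hides the vial from the top camera, so I'll open the fingers, rise and measure the bubble with the wrist camera.

```bash
python3 -m pendant '[[0,[0,0,0],[0,0,0]],[0.5,[0,0,0],[0,0,0]],[1,[0,0,0],[0,0,0]],[1,[0,0,0],[0,0,0]],[1,[0,0,-0.005],[0,0,0]],[1,[0,0,-0.03],[0,0,0]],[1,[0,0,-0.06],[0,0,0]],[1,[0,0,-0.095],[0,0,0]],[1,[0,0,-0.13],[0,0,0]],[1,[0,0,-0.145],[0,0,0]]]'
python3 -m pendant '[[1,[-0.012,0.033,0],[0,0,0]],[1,[-0.024,0.068,0],[0,0,0]],[1,[-0.036,0.103,0],[0,0,0]],[1,[-0.048,0.138,0],[0,0,0]],[1,[-0.06,0.173,0],[0,0,0]],[1,[-0.06,0.173,0],[0,0,0]],[1,[-0.06,0.173,0],[0,0,0]],[1,[-0.06,0.173,0],[0,0,0]]]'
cat >> h.py <<'E'
def bubble(name):
    """rectified strip of vial at z=.125: 4 px/mm along level, print profile"""
    im,P=snap('wrist',name); s,t,r=pose()
    hsv=cv2.cvtColor(np.ascontiguousarray(im),cv2.COLOR_BGR2HSV)
    m=cv2.inRange(hsv,(20,120,120),(36,255,255))
    c=proj(P,(.5746,-.006,.125)); yy,xx=np.mgrid[:384,:512]
    m[np.hypot(xx-c[0],yy-c[1])>60]=0
    # keep the top window: the largest pieces
    return im,P,m,c
def strip(im,P,ctr,ang,z=.125,L=40,W=16,q=6):
    d=np.array([np.cos(ang),np.sin(ang)]);n=np.array([d[1],-d[0]])
    a=[];b=[]
    for i,j in [(-L,-W),(L,-W),(L,W),(-L,W)]:
        p=np.array(ctr[:2])+(d*i+n*j)/1000; a.append(proj(P,(*p,z))); b.append(((i+L)*q,(j+W)*q))
    H=cv2.getPerspectiveTransform(np.float32(a),np.float32(b))
    return cv2.warpPerspective(np.ascontiguousarray(im),H,(2*L*q,2*W*q),flags=cv2.INTER_CUBIC)
E
python3 - <<'E'
from h import *
im,P,m,c=bubble('w7'); print(pose()[1],c)
w3=np.load('pics/w3.npz'); P3=dict(zip(('fx','fy','cx','cy'),w3['K']));P3['extrinsics']=w3['E']
S=strip(im,P,(.5746,-.006),np.radians(85)); S3=strip(w3['im'],P3,(.5746,-.006),np.radians(85))
g=cv2.resize(im,(800,600))[0:408]
cv2.imwrite('pics/v7.png',np.vstack([np.pad(np.hstack([S3[:,::1]]),((0,0),(0,320),(0,0))),g])[:600])
for s in (S3,S):
    b=s[60:132].astype(int); print('B',np.median(b[...,0],0)[::12].astype(int).tolist()); print('R',np.median(b[...,2],0)[::12].astype(int).tolist())
cv2.imwrite('pics/v7.png',np.vstack([np.pad(np.vstack([S3,S]),((0,0),(0,320),(0,0))),cv2.resize(im,(800,600))[80:296]]))
E
```

```text
clock: 17.35
tool_pos: [0.5629, -0.1944, 0.2564]
orientation: [-179.8, 0.3, -165.4]
force: [1.2, -0.5, 0.7]
opening: 0.0873
gripper_force: 0.0
clock: 18.02
tool_pos: [0.5757, -0.011, 0.2509]
orientation: [-180.0, -0.0, -165.4]
force: [0.3, 0.1, -0.3]
opening: 0.0876
gripper_force: 0.0
[ 0.57564789 -0.01163852  0.25082431] [263.54702928 188.13997486]
B [78, 79, 78, 81, 82, 42, 36, 36, 78, 87, 85, 87, 86, 87, 88, 89, 59, 82, 89, 90, 89, 89, 90, 88, 218, 173, 247, 241, 244, 233, 75, 92, 95, 81, 40, 41, 81, 92, 90, 90]
R [186, 181, 182, 181, 171, 73, 31, 54, 255, 252, 252, 252, 252, 252, 252, 254, 167, 246, 252, 252, 252, 252, 252, 253, 238, 190, 255, 250, 251, 251, 253, 253, 254, 245, 41, 42, 157, 175, 179, 177]
B [84, 86, 84, 85, 85, 89, 67, 31, 34, 36, 87, 83, 84, 83, 84, 84, 84, 86, 43, 81, 210, 238, 238, 239, 235, 245, 65, 72, 86, 87, 86, 87, 87, 87, 88, 75, 34, 35, 96, 98]
R [191, 194, 195, 193, 194, 190, 144, 27, 29, 105, 255, 252, 252, 252, 252, 252, 252, 255, 119, 255, 240, 249, 249, 249, 250, 250, 220, 213, 253, 253, 253, 253, 253, 253, 253, 229, 23, 34, 190, 185]
```

```bash
cat >> h.py <<'E'
def measure(im,P,ctr=(.5746,-.006)):
    s=strip(im,P,ctr,np.radians(85))[70:122].astype(int)
    B=np.median(s[...,0],0);G=np.median(s[...,1],0);Rr=np.median(s[...,2],0); x=np.arange(len(B))/6-40
    win=x[(Rr>200)&(np.abs(x)<36)]; w=x[B>160]
    dark=x[(Rr<195)&(x>win.min()+8)&(x<win.max()-8)]
    print('window',win.min(),win.max(),'mid',(win.min()+win.max())/2,'bubble',w.min(),w.max(),'mid',w.mean(),'lines',dark.round(1).tolist())
E
python3 - <<'E'
from h import *
w=np.load('pics/w7.npz');P=dict(zip(('fx','fy','cx','cy'),w['K']));P['extrinsics']=w['E'];measure(w['im'],P)
im,P=snap('wrist','w8');measure(im,P)
E
```

```text
window -21.333333333333332 30.16666666666667 mid 4.41666666666667 bubble -0.3333333333333357 11.333333333333336 mid 5.499999999999999 lines [-4.7, -4.5, -4.3, -4.2, -4.0, -3.8, -3.7, -3.5, -3.3, 12.3, 12.5, 12.7, 12.8, 13.0, 13.2, 13.3, 13.5, 13.7, 13.8]
window -21.166666666666668 30.16666666666667 mid 4.500000000000002 bubble -0.1666666666666643 11.333333333333336 mid 5.583333333333334 lines [-4.7, -4.5, -4.3, -4.2, -4.0, -3.8, -3.7, -3.5, -3.3, 12.3, 12.5, 12.7, 12.8, 13.0, 13.2, 13.3, 13.5, 13.7, 13.8]
```

The bubble is 1.0 mm off centre, toward the hinge end. About 20° more clockwise will centre it.

Run:
```python
from h import *
print(shift([.5602,-.1942,.25],-165.4),shift([.5602,-.1942,.1055])[0][2])
```

```text
[array([ 0.0606, -0.1724,  0.0008]), array([-0.  , -0.01, -0.07])] 0.1453
```

```bash
python3 -m pendant '[[1,[0.012,-0.034,0],[0,0,0]],[1,[0.024,-0.069,0],[0,0,0]],[1,[0.036,-0.103,0],[0,0,0]],[1,[0.048,-0.138,0],[0,0,0]],[1,[0.0605,-0.1725,0],[0,0,0]],[1,[0.0605,-0.1725,0.001],[0,0,0]],[1,[0.0605,-0.1725,0.02],[0,0,0]],[1,[0.0605,-0.1725,0.06],[0,0,0]],[1,[0.0605,-0.1725,0.1],[0,0,0]],[1,[0.0605,-0.1725,0.135],[0,0,0]]]'
python3 -m pendant '[[1,[0,0,0.01],[0,0,0]],[1,[0,0,0.01],[0,0,0]],[-0.5,[0,0,0.01],[0,0,0]],[-0.5,[0,0,0.01],[0,0,0]],[-0.5,[0,0,0.01],[0,0,0]],[-0.5,[0,0,0.01],[0,0,0]],[-0.5,[0,0,0.01],[0,0,0]],[-0.5,[0,0,0.01],[0,0,0]],[-0.5,[0,0,0.01],[0,0,0]],[-0.5,[0,0,0.01],[0,0,0]]]'
python3 -m pendant '[[-0.5,[0,0,0],[0,0,0]],[-0.5,[0,0,0],[0,0,0]],[-0.5,[0,0,0],[0,0,0]]]'
```

```text
clock: 18.95
tool_pos: [0.5595, -0.1949, 0.1141]
orientation: [180.0, 0.0, -165.6]
force: [0.5, 0.4, -0.5]
opening: 0.0874
gripper_force: 0.0
clock: 19.78
tool_pos: [0.5609, -0.1941, 0.1061]
orientation: [-179.9, 0.0, -165.4]
force: [-0.3, -3.9, -2.4]
opening: 0.0411
gripper_force: 30.0
clock: 20.03
tool_pos: [0.5609, -0.1941, 0.1061]
orientation: [-179.9, 0.0, -165.4]
force: [0.8, -5.4, 0.9]
opening: 0.041
gripper_force: 30.0
```

```bash
python3 -m pendant '[[-0.5,[0,0,0],[0,0,5]],[-0.5,[0,0,0],[0,0,10]],[-0.5,[0,0,0],[0,0,15]],[-0.5,[0,0,0],[0,0,20]],[-0.5,[0,0,0],[0,0,20]],[-0.5,[0,0,0],[0,0,20]]]'
python3 -m pendant '[[0,[0,0,0],[0,0,0]],[0.5,[0,0,0],[0,0,0]],[1,[0,0,0],[0,0,0]],[1,[0,0,0],[0,0,0]],[1,[0,0,-0.005],[0,0,0]],[1,[0,0,-0.03],[0,0,0]],[1,[0,0,-0.06],[0,0,0]],[1,[0,0,-0.095],[0,0,0]],[1,[0,0,-0.13],[0,0,0]],[1,[0,0,-0.145],[0,0,0]]]'
python3 - <<'E'
from h import *
print(shift([.575,-.006,.25],-95))
E
```

```text
clock: 20.53
tool_pos: [0.5609, -0.1943, 0.1061]
orientation: [-179.9, 0.0, 174.5]
force: [1.0, -6.0, 1.6]
opening: 0.0408
gripper_force: 30.0
clock: 21.37
tool_pos: [0.5621, -0.1939, 0.2564]
orientation: [-179.9, 0.4, 174.6]
force: [1.9, -1.0, 0.2]
opening: 0.0871
gripper_force: 0.0
[array([0.0049, 0.1883, 0.0062]), array([ -0.32,   0.24, -90.39])]
```

```bash
python3 -m pendant '[[1,[0.001,0.03,0],[0,0,-7]],[1,[0.002,0.06,0],[0,0,-14]],[1,[0.003,0.09,0],[0,0,-21]],[1,[0.004,0.12,0],[0,0,-28]],[1,[0.005,0.15,0],[0,0,-35]],[1,[0.005,0.175,0],[0,0,-42]],[1,[0.005,0.188,0],[0,0,-49]],[1,[0.005,0.188,0],[0,0,-56]],[1,[0.005,0.188,0],[0,0,-63]],[1,[0.005,0.188,0],[0,0,-70]]]'
python3 -m pendant '[[1,[0,0,0],[0,0,-7]],[1,[0,0,0],[0,0,-14]],[1,[0,0,0],[0,0,-20]],[-1,[0,0,0],[0,0,-20]],[-1,[0,0,0],[0,0,-20]],[-1,[0,0,0],[0,0,-20]]]'
python3 - <<'E'
from h import *
im,P,m,c=bubble('w9');measure(im,P)
s=strip(im,P,(.5746,-.006),np.radians(85))
hsv=cv2.cvtColor(s,cv2.COLOR_BGR2HSV)
for lo in (120,): 
  for col in (-18,0,20,29):  # lateral profile over columns t
    q=s[:,int((col+40)*6)-6:int((col+40)*6)+6].mean(1).astype(int); print(col,[tuple(v) for v in q[::12,[0,2]].tolist()])
print(pose()[1],pose()[0]['orientation'])
E
```

```text
clock: 22.2
tool_pos: [0.5732, -0.0051, 0.251]
orientation: [180.0, 0.0, -115.0]
force: [-0.1, -0.1, -0.0]
opening: 0.0878
gripper_force: 0.0
clock: 22.7
tool_pos: [0.5733, -0.0058, 0.2508]
orientation: [180.0, 0.0, -95.6]
force: [-0.5, 0.4, 0.7]
opening: 0.073
gripper_force: 0.0
window -20.833333333333332 31.16666666666667 mid 5.16666666666667 bubble -1.1666666666666643 11.0 mid 4.916666666666666 lines [-3.8, -3.7, -3.5, -3.3, -3.2, -3.0, -2.8, 13.0, 13.2, 13.3, 13.5, 13.7, 13.8, 14.0, 14.2]
-18 [(178, 176), (178, 177), (177, 175), (178, 177), (190, 188), (34, 44), (27, 0), (97, 255), (89, 252), (89, 252), (89, 252), (88, 252), (99, 255), (33, 40), (32, 49), (49, 138)]
0 [(183, 180), (183, 178), (180, 177), (179, 176), (171, 180), (43, 56), (33, 26), (114, 255), (232, 248), (226, 246), (226, 246), (236, 244), (105, 255), (39, 65), (45, 63), (86, 208)]
20 [(179, 176), (179, 177), (179, 176), (179, 176), (174, 178), (41, 46), (41, 44), (103, 255), (97, 253), (97, 253), (97, 253), (97, 254), (93, 240), (42, 46), (34, 53), (109, 226)]
29 [(182, 179), (181, 178), (183, 179), (182, 180), (179, 184), (36, 43), (42, 43), (99, 252), (101, 254), (100, 254), (101, 254), (100, 254), (103, 252), (43, 56), (57, 59), (191, 188)]
[ 0.57333468 -0.00581509  0.25078764] [ 1.79995038e+02  5.54553390e-03 -9.55999647e+01]
```

The bubble is now 0.25 mm from centre. I'll go 45 mm to the hinge side of the vial, so the camera still sees the bubble, and press there with the fingers shut.

Run:
```python
from h import *
print(shift([.582,.044,.135],-95))
```

```text
[array([-0.0504, -0.0038,  0.1158]), array([ 0.  ,  0.01, -0.6 ])]
```

```bash
python3 -m pendant '[[-1,[-0.025,-0.002,0],[0,0,0]],[-1,[-0.0505,-0.004,0],[0,0,0]],[-1,[-0.0505,-0.004,0.02],[0,0,0]],[-1,[-0.0505,-0.004,0.045],[0,0,0]],[-1,[-0.0505,-0.004,0.07],[0,0,0]],[-1,[-0.0505,-0.004,0.09],[0,0,0]],[-1,[-0.0505,-0.004,0.107],[0,0,0]],[-1,[-0.0505,-0.004,0.115],[0,0,0]],[-1,[-0.0505,-0.004,0.115],[0,0,0]],[-1,[-0.0505,-0.004,0.115],[0,0,0]]]'
python3 -m pendant '[[-1,[0,0,0.002],[0,0,0]],[-1,[0,0,0.004],[0,0,0]],[-1,[0,0,0.006],[0,0,0]],[-1,[0,0,0.008],[0,0,0]],[-1,[0,0,0.008],[0,0,0]],[-1,[0,0,0.008],[0,0,0]]]'
python3 -m pendant '[[-1,[0,0,0.0005],[0,0,0]],[-1,[0,0,0.001],[0,0,0]],[-1,[0,0,0.0015],[0,0,0]],[-1,[0,0,0.0015],[0,0,0]]]'
```

```text
clock: 23.58
tool_pos: [0.5824, 0.044, 0.136]
orientation: [180.0, -0.0, -95.5]
force: [0.5, -0.4, 0.7]
opening: 0.0032
gripper_force: 0.0
clock: 24.08
tool_pos: [0.5821, 0.044, 0.1278]
orientation: [180.0, 0.0, -95.4]
force: [-0.9, -0.1, 0.4]
opening: 0.0002
gripper_force: 0.0
clock: 24.42
tool_pos: [0.5821, 0.044, 0.1261]
orientation: [180.0, -0.0, -95.4]
force: [-0.3, -0.0, -0.1]
opening: 0.0005
gripper_force: 0.0
```

```bash
python3 -m pendant '[[-1,[0,0,0.0005],[0,0,0]],[-1,[0,0,0.001],[0,0,0]],[-1,[0,0,0.0015],[0,0,0]],[-1,[0,0,0.0015],[0,0,0]]]'
python3 -m pendant '[[-1,[0,0,0.0005],[0,0,0]],[-1,[0,0,0.001],[0,0,0]],[-1,[0,0,0.001],[0,0,0]]]'
python3 -m pendant '[[-1,[0,0,0.0005],[0,0,0]],[-1,[0,0,0.001],[0,0,0]],[-1,[0,0,0.001],[0,0,0]]]'
```

```text
clock: 24.75
tool_pos: [0.582, 0.044, 0.1245]
orientation: [180.0, -0.0, -95.4]
force: [-0.1, -0.2, -0.4]
opening: 0.0008
gripper_force: 0.0
clock: 25.0
tool_pos: [0.5821, 0.044, 0.1236]
orientation: [180.0, -0.0, -95.4]
force: [0.1, 0.3, -0.9]
opening: 0.0006
gripper_force: 0.0
clock: 25.25
tool_pos: [0.5824, 0.044, 0.1234]
orientation: [-180.0, -0.0, -95.4]
force: [-1.5, 0.5, 5.8]
opening: 0.0004
gripper_force: 2.7
```

```bash
python3 -m pendant '[[-1,[0,0,0.0003],[0,0,0]],[-1,[0,0,0.0005],[0,0,0]],[-1,[0,0,0.0005],[0,0,0]],[-1,[0,0,0.0005],[0,0,0]],[-1,[0,0,0.0005],[0,0,0]],[-1,[0,0,0.0005],[0,0,0]]]'
python3 - <<'E'
from h import *
f=[]
for i in range(3):
    im,P=snap('wrist','wp%d'%i); f.append(pose()[0]['force'].round(2).tolist())
print(f); measure(im,P)
E
```

```text
clock: 25.75
tool_pos: [0.5826, 0.044, 0.1234]
orientation: [-179.9, 0.0, -95.4]
force: [-2.5, 0.0, 8.1]
opening: 0.0002
gripper_force: 4.1
[[-1.7, 0.01, 8.99], [-2.22, 0.41, 8.54], [-2.52, 0.61, 7.82]]
window -20.833333333333332 30.66666666666667 mid 4.91666666666667 bubble -0.6666666666666643 10.333333333333336 mid 4.833333333333334 lines [-4.2, -4.0, -3.8, -3.7, -3.5, -3.3, -3.2, -3.0, -2.8, -0.8, -0.7, 3.5, 3.7, 3.8, 8.0, 8.2, 8.3, 10.5, 10.7, 10.8, 12.8, 13.0, 13.2, 13.3, 13.5, 13.7, 13.8, 14.0, 14.2, 14.3, 14.5, 14.7]
```

```bash
python3 -m pendant '[[-1,[0,0.0002,0.0002],[0,0,0]],[-1,[0,0.0004,0.0004],[0,0,0]],[-1,[0,0.0004,0.0004],[0,0,0]],[-1,[0,0.0004,0.0004],[0,0,0]],[-1,[0,0.0004,0.0004],[0,0,0]],[-1,[0,0.0004,0.0004],[0,0,0]]]'
python3 -m pendant '[[-1,[0,0,0],[0,0,0]],[-1,[0,0,0],[0,0,0]],[-1,[0,0,0],[0,0,0]],[-1,[0,0,0],[0,0,0]],[-1,[0,0,0],[0,0,0]],[-1,[0,0,0],[0,0,0]],[-1,[0,0,0],[0,0,0]],[-1,[0,0,0],[0,0,0]]]'
python3 - <<'E'
from h import *
f=[]
for i in range(3):
    im,P=snap('wrist','wq%d'%i); f.append(pose()[0]['force'].round(2).tolist())
print(f); measure(im,P)
cv2.imwrite('pics/last.png',cv2.resize(im,(800,600),interpolation=cv2.INTER_CUBIC))
E
```

```text
clock: 26.4
tool_pos: [0.5824, 0.044, 0.1233]
orientation: [-179.9, 0.0, -95.4]
force: [-2.9, -0.3, 10.4]
opening: 0.0002
gripper_force: 5.0
clock: 27.07
tool_pos: [0.5824, 0.044, 0.1233]
orientation: [-179.9, 0.0, -95.4]
force: [-3.4, 0.4, 10.4]
opening: 0.0002
gripper_force: 5.0
[[-2.91, -1.09, 10.33], [-2.84, -0.73, 9.74], [-3.3, -0.08, 10.97]]
window -20.833333333333332 30.66666666666667 mid 4.91666666666667 bubble -0.6666666666666643 10.333333333333336 mid 4.833333333333334 lines [-4.2, -4.0, -3.8, -3.7, -3.5, -3.3, -3.2, -3.0, -2.8, -0.8, -0.7, 3.3, 3.5, 3.7, 3.8, 10.5, 10.7, 10.8, 11.0, 12.8, 13.0, 13.2, 13.3, 13.5, 13.7, 13.8, 14.0, 14.2, 14.3, 14.5, 14.7]
```

View pics/last.png

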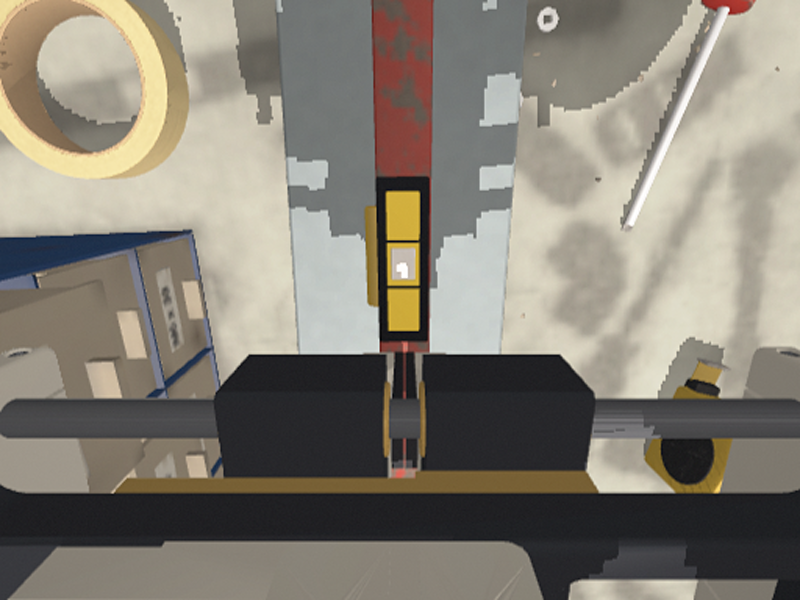

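The bubble sits at (403,263), midway between the lines at rows 241 and 287, and the level is upright. I'll try to relieve the 3 N side load before handing in.

```bash
python3 -m pendant '[[-1,[0,0.0003,0],[0,0,0]],[-1,[0,0.0006,0],[0,0,0]],[-1,[0,0.0008,0],[0,0,0]],[-1,[0,0.0008,0],[0,0,0]],[-1,[0,0.0008,0],[0,0,0]],[-1,[0,0.0008,0],[0,0,0]],[-1,[0,0.0008,0],[0,0,0]]]'
```

```text
clock: 27.8
tool_pos: [0.5822, 0.0441, 0.1233]
orientation: [-179.8, 0.0, -95.4]
force: [-0.1, -0.9, 7.3]
opening: 0.0004
gripper_force: 4.0
```

Most of the side load is gone. I'll add a little more down force.

```bash
python3 -m pendant '[[-1,[0,0.0001,0.0003],[0,0,0]],[-1,[0,0.0001,0.0005],[0,0,0]],[-1,[0,0.0001,0.0005],[0,0,0]],[-1,[0,0.0001,0.0005],[0,0,0]],[-1,[0,0.0001,0.0005],[0,0,0]],[-1,[0,0.0001,0.0005],[0,0,0]],[-1,[0,0.0001,0.0005],[0,0,0]],[-1,[0,0.0001,0.0005],[0,0,0]],[-1,[0,0.0001,0.0005],[0,0,0]]]'
python3 - <<'E'
from h import *
f=[]
for i in range(3):
    im,P=snap('wrist','wr%d'%i); f.append(pose()[0]['force'].round(2).tolist())
print(f); measure(im,P)
if np.mean([x[2] for x in f])>9: print(workorder.close_job())
E
```

```text
clock: 28.55
tool_pos: [0.5822, 0.0441, 0.1233]
orientation: [-179.8, 0.0, -95.4]
force: [-2.4, -2.0, 11.1]
opening: 0.0007
gripper_force: 5.6
[[-1.43, -0.69, 11.33], [-1.32, -0.98, 10.72], [-1.69, -2.59, 10.51]]
window -20.833333333333332 30.66666666666667 mid 4.91666666666667 bubble -0.6666666666666643 10.333333333333336 mid 4.833333333333334 lines [-4.2, -4.0, -3.8, -3.7, -3.5, -3.3, -3.2, -3.0, -2.8, -0.7, 3.5, 3.7, 3.8, 8.8, 9.0, 9.2, 12.8, 13.0, 13.2, 13.3, 13.5, 13.7, 13.8, 14.0, 14.2, 14.3, 14.5, 14.7]
the job is handed in; nothing more can be done
None
```

The level stands upright along the middle of the shelf, and I handed the job in at about 29 s with the gripper clear of the knob, the bubble within about 0.3 mm of centre and the arm still pressing down with about 11 N (1.5–2.5 N sideways).

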